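# Pack the laundry-care case and prove its catch

## Robot

A 7-joint arm with a two-finger parallel gripper is mounted at the origin on the work surface. World frame = base frame: x ahead of the robot, y to its left, z up, the work surface at z = 0. Lengths are in mm, angles in rad, forces in N, time in s.
With the tool pointing down it reaches from about 400 to 900 mm from the base axis. Payload 5.6 kg.
Tool frame: the origin (TCP) lies midway between the tips of the shut fingers; the grasp point (between the pads) lies 19 mm behind it; x points along the fingers, z is the direction in which the jaws open and shut, and the axes are right-handed (so a half turn about x gives the same grasp; the last joint's range is limited). The gripper opens to 92 mm and grips with 3 to 60 N. Pads are 20 mm wide; open, the fingers measure 128 mm over their backs; the gripper's body (75 mm by 189 mm) begins 69 mm behind the grasp point.
Start: joints at [-1.366, 0.468, -0.012, 1.603, 0.006, 1.071, -0.056], TCP at [159.47, 630.143, 176.392] pointing down, gripper open.
Joint ranges: [-2.53, 2.53], [-0.31, 2.02], [-1.57, 1.55], [0.28, 2.44], [-1.29, 4.43], [0.15, 1.84], [-2.92, 2.92]. Speed limits (rad/s): [2.57, 2.57, 3.14, 3.14, 3.14, 3.14, 3.14].

## Interface

Orientations are given as a rotation vector (axis times angle).
In Python, from bench import get_state, read_camera, camera_model, job_done gives the robot as it stands. The module is installed in compiled form; this text tells all that it offers.
- The arm moves only by the shell command python3 -m jog 'ROWS'. ROWS is text: rows parted by semicolons, each of 5 numbers parted by spaces: the opening in per cent of the stroke, from 0 (shut) to 100 (fully open), then the shift along the world's x, y, z in cm, then the turn about the world's z in rad. In form: hand tx ty tz twist; .... A call has 1 to 20 rows; each row shifts and turns the commanded pose from where the row before left it; what a row does not reach is not made up. A row lasts 1/8 s, in which the tool goes at most 62.5 mm and 10.7 degrees, less where a joint would pass 70% of its speed; a pose out of reach is approached as far as the arm can. A call is refused whole if a number of a shift passes 6.25 or a number of a turn 0.188, either way. A call with a gripper value outside its range is refused whole. The fingers move at their own pace and stop on an object; the grip force is fixed at half the most. Time passes only in rows, so rows that do not move let the fingers close. It gives the time, the measured TCP pose, the force and the opening at its end, in the units of the state.
- get_state(): the state, without advancing time (a new reading comes with each control period).
- read_camera(name): name is "scene" or "top"; returns the picture (480x640x3 uint8, red, green, blue); there is no depth.
- camera_model(name): a dict with "fov_y" (degrees; the focal length in pixels is half the picture's height over the tangent of half this angle, whatever the lens; pixels are square), "cx", "cy" (the principal point, pixels), "position" and "attitude" of the camera in the world. Camera axes: x right, y up, looking along -z (the intrinsics and any distortion apply to the point x, -y, -z); pixel columns grow to the right and rows downward; lengths in mm; the calibration is good to about 2 mm. A picture is of the moment at which its call begins. camera_model takes no time and is no camera call.
- job_done(): hands the job in, once; it reports no verdict.
The state is a dict: "time_s": time; "qpos": joint angles; "dq": joint speeds; "joint_efforts": joint torques, N m; "eef_pos": TCP position; "ee_rot": TCP orientation; "force": force on the tool from outside, world axes, zero at the start; "ft_torque": the same for the moment, N m; "opening": finger opening in mm.
Only numpy, scipy, OpenCV 4.12 (cv2) and the standard library are available. Lean on these libraries where they do the work, as an engineer would, in place of code of your own. Each camera call takes 0.05 s, during which the arm holds its last target. There are 200 camera calls.

## Task

Pack all the small bottles and jars with narrow caps, and the long soap box if it is there, upright into the open grey case on the counter. Then shut its lid and press it until the catch snaps; grip the black pull on the lid and give it a light upward tug to check that the catch held, and if the lid gives, press it again and tug again. Leave the case shut and caught, and the other things on the counter where they are.

Things in the scene. Friction and masses are not known exactly. Their poses are not given: they have to be found in the camera images.
- case: Grey case fixed to the counter: open tray 116 x 168 mm, 4 mm walls 50 mm high, inside 108 mm (its x) by 160 mm (its y), inner floor 4 mm up. Origin: centre of underside, z up. Lid hinged along its +x rim (the robot's left); roller catch outside the middle of its -x wall, sticking out 30 mm. Small things fit two across x by three along y, a few mm to spare; the soap box takes two places.
- lid (a joint): Lid angle in rad: 0 shut, 2.15 fully open (rests leaning back past upright). Pushed forward below about 0.8 it sinks slowly by itself and stops on the catch's roller at about 0.07 to 0.08: nearly shut, not caught; 2 N then lifts it. Pressing down on top of the pull with 6 to 15 N (differs from start to start) snaps it shut, below 0.01; then 9 N or more up at the pull are needed to open it.
- pull (a joint): Lift in m of the lid's black sprung pull: 0 at rest, up to 0.009 outward from the lid (up, when shut); spring 600 N/m, so a tug of 3 N lifts it 5 mm. It springs back when released and is solid when pressed down.
- pull_top (a point): Middle of the top of the pull, a black upright blade 12 mm thick (case y), 36 mm long (case x), 36 mm tall, on a 4 mm ledge 44 mm wide in front of the lid, level with the rim. Blade centre 143 mm from the hinge line, 85 mm from the case's centre. It moves with the lid; lid shut, its top is 90 mm above the counter.
- lid_hinge (a point): Middle of the hinge line, which runs along the case's y axis: on the case's +x rim, 58 mm from the case's centre, 50 mm above the counter.
- lid_edge (a point): Middle of the lid's free outer corner, where its outer face meets its front. The lid is a box-shaped shell 118 x 171 mm and 45 mm deep, a little larger than the tray: this corner is 118 mm along the lid from the hinge line and 45 mm outward (shut: 95 mm above the counter, over the catch).
- bottle0: Square amber bottle, 47 x 47 mm and 54 mm tall to its flat shoulder, sides along its x and y. On top, centred, a round cap 26 mm across and 24 mm tall to grip it by; 78 mm tall in all. Origin: centre of the underside, z up. May be absent.
- bottle1: Square amber bottle, 47 x 47 mm and 54 mm tall to its flat shoulder, sides along its x and y. On top, centred, a round cap 26 mm across and 24 mm tall to grip it by; 78 mm tall in all. Origin: centre of the underside, z up. May be absent.
- jar0: Round white jar, 47 mm across and 54 mm tall to its flat shoulder. On top, centred, a round cap 26 mm across and 24 mm tall to grip it by; 78 mm tall in all. Origin: centre of the underside, z up. May be absent.
- jar1: Round white jar, 47 mm across and 54 mm tall to its flat shoulder. On top, centred, a round cap 26 mm across and 24 mm tall to grip it by; 78 mm tall in all. Origin: centre of the underside, z up. May be absent.
- soapbox: Long white soap box, 99 mm (its x) by 47 mm (its y), 54 mm tall, with a grip bar on top, centred: 44 mm along x, 18 mm thick, 24 mm tall; 78 mm tall in all. Origin: centre of the underside, z up. May be absent.
- reel: Bystander to leave where it is: wooden thread reel, 28 mm across, 34 mm tall. Origin: centre of its underside, z up.
- sponge: Bystander to leave where it is: yellow sponge block, 90 x 60 x 28 mm. Origin: centre of its underside, z up.
- scoop: Bystander to leave where it is: white cup, 66 mm across, 50 mm tall. Origin: centre of its underside, z up.
- soap: Bystander to leave where it is: amber soap bottle, 66 mm across, 170 mm tall. Origin: centre of its underside, z up.
- tin: Bystander to leave where it is: aluminium can, 72 mm across, 90 mm tall. Origin: centre of its underside, z up.
Not all that is in view belongs to the job. Leave any blue or brown look-alike of the soapbox alone. What is shaped like the case but purple is not meant.

How it is judged:
By the outcome, as a careful person would: the job done as asked, in the order asked, and still so for the second after the job is handed in, with the robot touching nothing.
Of bottle0, bottle1, jar0, jar1, soapbox only 3 to 5 are there at a start; the rules pass over those that are not, and their reading is None.
At some moment in a run one of bottle0, bottle1, jar0, jar1, soapbox may be knocked a few centimetres aside while the robot is not near it.
It also fails if it takes over 210 s, if anything falls off the work surface, if the arm or the gripper's body presses on something with over 40 N, if the wrist force passes 120 N, or if a joint passes its speed limit or range.

## Working session

There is one attempt and no reset: what is moved stays moved. The work goes in short steps, Python scripts to look and compute and a shell command to move; the robot and the scene stay as the last step left them, time stands still between calls to the robot, and variables do not carry over. Pictures are saved under pics/ and viewed, about 12 in all and at most 16, crops included, and the job is handed in when it is done.

```bash
mkdir -p pics; python3 - <<'E'
from bench import *
import cv2
for n in("scene","top"):
    print(n,camera_model(n)); cv2.imwrite(f"pics/{n}0.png",read_camera(n)[:,:,::-1])
s=get_state();print(s['time_s'],s['eef_pos'],s['ee_rot'],s['opening'],s['force'])
E
```

```text
scene {'fov_y': 42.06069131500216, 'cx': 321.8815103580172, 'cy': 228.77141275660097, 'position': array([ 1267.58648511, -1116.77875051,  1152.8900397 ]), 'attitude': array([0.84552601, 0.2937598 , 0.6075344 ])}
top {'fov_y': 54.217166286813175, 'cx': 321.45208291533856, 'cy': 233.73882018866948, 'position': array([ 373.8332938 ,  -96.3039777 , 1438.73552265]), 'attitude': array([ 0.06054514, -0.05826619, -1.59552776])}
0.1 [159.34009057 629.56559948 175.54793556] [-1.02577417  1.31750671  1.02399737] 91.97666657308612 [-0.17358126  0.40459632 -0.18644388]
```

View pics/scene0.png

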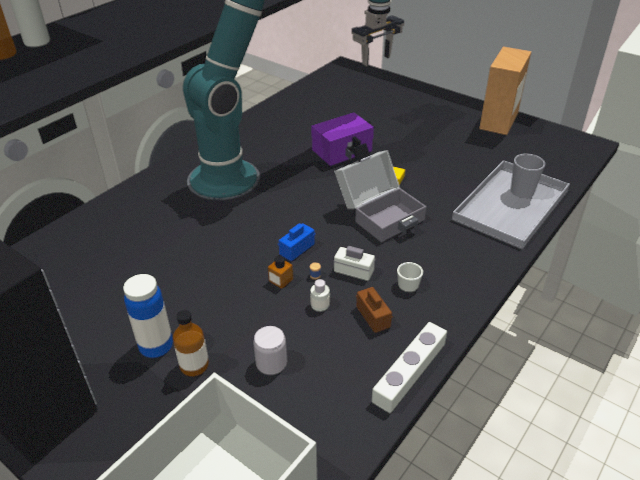

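View pics/top0.png

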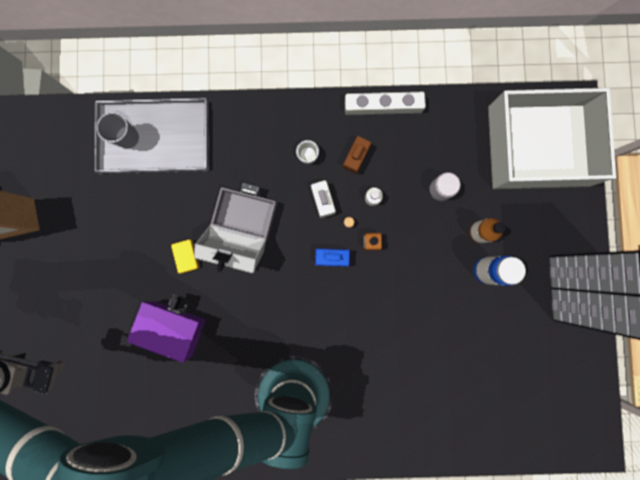

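The case is at top (236,228), with the hinge side at bottom. Soapbox is at (322,198), jar at (374,196) and amber bottle at (373,241). The blue and brown blocks and the purple case are decoys. Next I'll zoom and measure.

```bash
cat > h.py <<'E'
import numpy as np,cv2
from scipy.spatial.transform import Rotation as R
from bench import *
def ray(n,u,v):
    m=camera_model(n);f=240/np.tan(np.radians(m['fov_y']/2))
    d=R.from_rotvec(m['attitude']).apply([(u-m['cx'])/f,-(v-m['cy'])/f,-1])
    return np.array(m['position']),d/np.linalg.norm(d)
def plane(n,u,v,z):
    p,d=ray(n,u,v);return p+d*(z-p[2])/d[2]
def tri(a,b):
    "a: scene px, b: top px -> point, gap"
    p,d=ray('scene',*a);q,e=ray('top',*b)
    s=np.linalg.lstsq(np.c_[d,-e],q-p,rcond=None)[0]
    A=p+s[0]*d;B=q+s[1]*e
    return ((A+B)/2).round(1),round(float(np.linalg.norm(A-B)),1)
def proj(n,X):
    m=camera_model(n);f=240/np.tan(np.radians(m['fov_y']/2))
    c=R.from_rotvec(m['attitude']).inv().apply(np.array(X,float)-m['position'])
    return (m['cx']+f*c[0]/-c[2],m['cy']-f*c[1]/-c[2])
def shot(n,box,k,out):
    im=read_camera(n);x,y,w,h=box
    cv2.imwrite(out,cv2.resize(im[y:y+h,x:x+w,::-1],None,fx=k,fy=k,interpolation=cv2.INTER_CUBIC));return im
E
python3 - <<'E'
from h import *
a=cv2.imread('pics/top0.png')[130:280,190:390];b=cv2.imread('pics/scene0.png')[140:340,260:450]
cv2.imwrite('pics/t1.png',cv2.resize(a,None,fx=4,fy=4,interpolation=2));cv2.imwrite('pics/s1.png',cv2.resize(b,None,fx=3,fy=3,interpolation=2))
for n,u,v in [('top',291,392),('scene',222,183)]:print(plane(n,u,v,0))
E
```

```text
[8.62552355 7.89475712 0.        ]
[ 18.71480853 -24.05328443   0.        ]
```

View pics/t1.png

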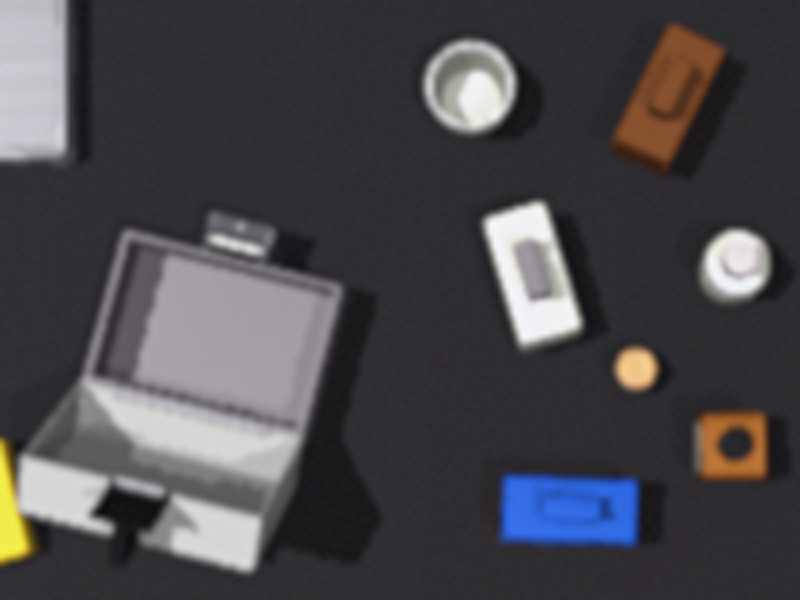

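View pics/s1.png

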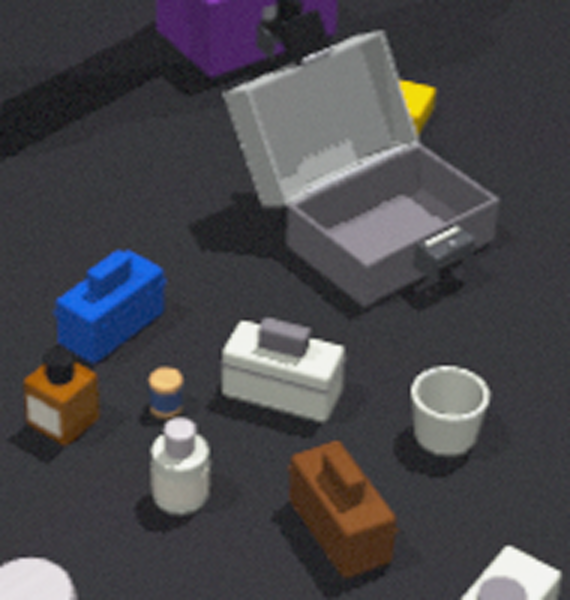

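```bash
python3 - <<'E'
from h import *
S=lambda x,y:(260+x/3,140+y/3)
T=lambda x,y:(190+x/4,130+y/4)
P={'bottlecap':((59,357),(737,443)),'jarcap':((181,428),(741,258)),'soapbar':((285,328),(537,267)),
'c1':((365,266),(342,288)),'c2':((497,197),(125,232)),'c3':((288,205),(302,430)),
'sb_corner_a':((237,322),(525,348)),'sb_c_b':((344,349),(545,203)),'sb_c_c':((224,358),(485,220))}
for k,(a,b) in P.items():print(k,tri(S(*a),T(*b)))
for k,pts in {'soapTop54':[(485,220),(545,203),(583,328),(525,348)],'bottleTop54':[(703,413),(767,413),(768,478),(702,478)]}.items():
    print(k,[plane('top',*T(*p),54).round(0)[:2].tolist() for p in pts])
for k,p,z in [('reel',(637,369),34),('scoop',(470,86),50),('blue',(570,508),54)]:print(k,plane('top',*T(*p),z)[:2].round())
print('bar ends',[plane('top',*T(*p),78)[:2].round() for p in [(530,238),(544,298)]])
E
```

```text
bottlecap (array([ 453.7, -247.9,   74.1]), 3.2)
jarcap (array([ 589.9, -254.9,   75.3]), 4.5)
soapbar (array([ 587.4, -104.8,   76.9]), 5.7)
c1 (array([578.8,  40.3,  46.8]), 2.6)
c2 (array([624.8, 201.7,  49.5]), 2.5)
c3 (array([471.8,  70.8,  49.9]), 0.0)
sb_corner_a (array([530.4, -95.1,  47.2]), 3.6)
sb_c_b (array([ 640.3, -106.9,   81.4]), 21.8)
sb_c_c (array([ 587.2, -104.1,   54.4]), 102.1)
soapTop54 [[625.0, -69.0], [637.0, -114.0], [542.0, -140.0], [528.0, -96.0]]
bottleTop54 [[477.0, -227.0], [475.0, -274.0], [427.0, -273.0], [428.0, -225.0]]
reel [ 512. -180.]
scoop [728. -60.]
blue [ 409. -126.]
bar ends [array([ 607., -102.]), array([ 562., -111.])]
```

```bash
python3 -m jog '60 0 0 4 0;60 0 0 4 0;60 2 -1 2 0;60 2 -3 2 0;60 2 -4 0 0;60 2 -4 0 0;60 2 -4 0 0;60 2 -4 0 0;60 2 -4 0 0;60 2 -4 0 0;60 2 -4 0 0'; python3 - <<'E'
from h import *
s=get_state();print(R.from_rotvec(s['ee_rot']).as_matrix().round(3),s['opening'])
E
```

```text
time_s: 1.48
eef_pos: [340.5, 306.9, 295.6]
ee_rot: [-1.024, 1.318, 1.023]
force: [1.3, 0.1, 0.2]
opening: 55.2
[[-0.001 -0.969  0.247]
 [-0.001  0.247  0.969]
 [-1.     0.    -0.001]] 55.15733003670228
```

```bash
python3 -m jog '60 2 -3.5 0 0;60 2 -3.5 0 0;60 2 -3.5 0 0;60 2 -3.5 0 0;60 2 -3.5 0 .1;60 2 -3.5 0 .1;60 2 -3.5 0 .1;60 2 -3.5 0 .1;60 2 -3.5 0 .12;60 2 -3.5 0 0;60 2 -3.5 -4 0;60 2.5 -2.7 -4 0;60 0 0 -4 0; 60 0 0 0 0'; python3 - <<'E'
from h import *
im=shot('top',(190,130,200,150),4,'pics/t2.png');shot('scene',(260,140,190,200),3,'pics/s2.png')
E
```

```text
time_s: 3.22
eef_pos: [581.0, -103.3, 172.9]
ee_rot: [-1.401, 1.075, 1.412]
force: [0.2, 0.5, 1.5]
opening: 55.1
```

View pics/s2.png

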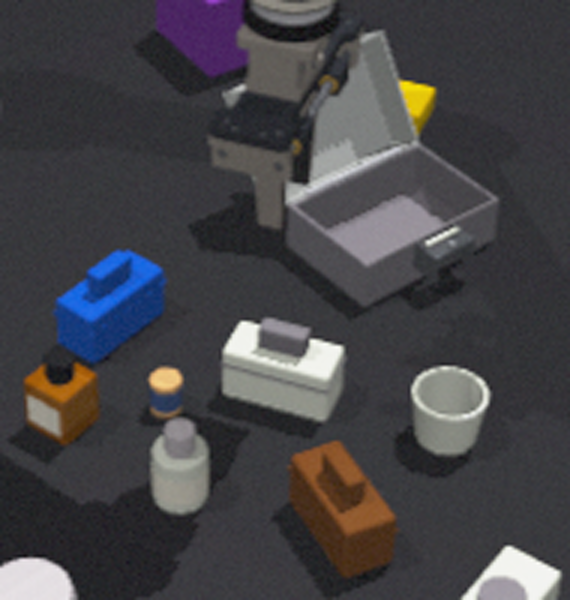

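```bash
python3 -m jog '60 0.4 -0.2 -3 0;60 0 0 -3 0;60 0 0 -3 0;60 0 0 -2.6 0;60 0 0 0 0;0 0 0 0 0;0 0 0 0 0;0 0 0 0 0;0 0 0 0 0;0 0 0 0 0'
```

```text
time_s: 4.58
eef_pos: [588.5, -103.8, 60.5]
ee_rot: [-1.407, 1.068, 1.407]
force: [1.1, 0.0, -0.4]
opening: 7.3
```

```bash
python3 -m jog '0 0 0 0 0;0 0 0 0 0;0 0 0 0 0'; python3 - <<'E'
from h import *
shot('scene',(290,190,130,110),5,'pics/s3.png')
E
```

```text
time_s: 4.95
eef_pos: [588.4, -103.9, 60.3]
ee_rot: [-1.407, 1.068, 1.407]
force: [-0.1, 0.3, -1.2]
opening: 0.6
```

View pics/s3.png

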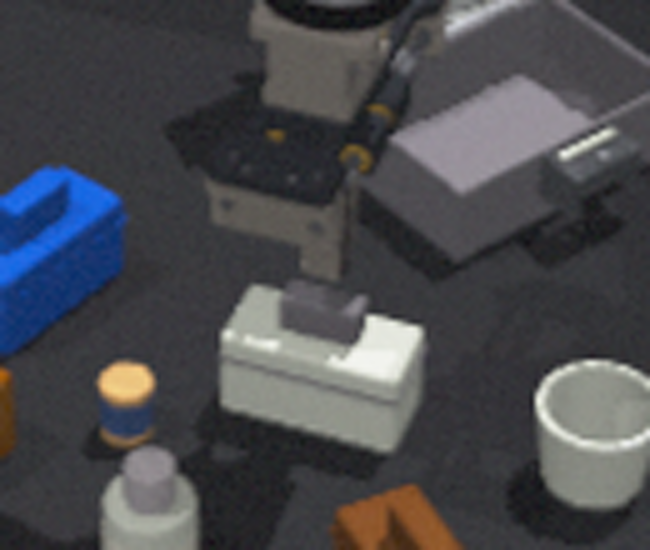

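```bash
python3 - <<'E'
from h import *
s=get_state();print(s['eef_pos'],s['qpos'])
for X in [(588,-104,60),(588,-104,148)]:
    for n,(x,y,k) in dict(scene=(290,190,5),top=(190,130,4)).items():
        p=proj(n,X);print(n,X,np.round(p,1),((p[0]-x)*k,(p[1]-y)*k))
im=read_camera('top');cv2.imwrite('pics/t3.png',cv2.resize(im[130:280,230:430,::-1],None,fx=4,fy=4,interpolation=2))
E
```

```text
[ 588.4784104  -103.89963152   60.36194197] [-0.27194131  0.55926216  0.51935379  1.85121707 -0.36600057  0.82682325
  2.27616999]
scene (588, -104, 60) [354.1 254.2] (np.float64(320.51522326013753), np.float64(321.2179310104325))
top (588, -104, 60) [323.3 196.7] (np.float64(533.3016081488393), np.float64(266.79079661595006))
scene (588, -104, 148) [355.  228.3] (np.float64(325.02444098979026), np.float64(191.57587904068237))
top (588, -104, 148) [323.4 191.8] (np.float64(533.5014116991638), np.float64(247.28141716711025))
```

View pics/t3.png

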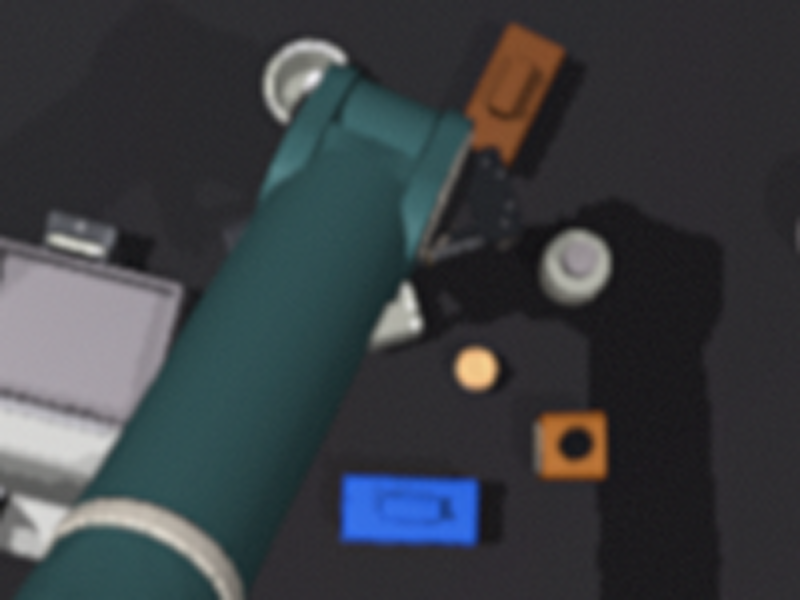

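```bash
python3 - <<'E'
from h import *
def P(n,X,b,k):
    p=np.array(proj(n,X));print(n,X,p.round(1),((p-b)*k).round(0))
j=np.array([.247,.969,0])
for sg in(1,-1):P('scene',np.array([159.4,629.6,175.5])+sg*j*50,[320,0],6)
j=np.array([np.cos(1.841),np.sin(1.841),0])
for sg in(1,-1):P('scene',np.array([581,-103.3,173])+sg*j*30,[260,140],3)
P('top',(588+.265*-95*-1,-104-.964*95,150),[230,130],4)
im=cv2.imread('pics/scene0.png')[0:90,320:440];im=cv2.resize(im,None,fx=6,fy=6,interpolation=2)
cv2.imwrite('pics/g0.png',im)
E
```

```text
scene [171.75 678.05 175.5 ] [385.9  66.7] [395. 400.]
scene [147.05 581.15 175.5 ] [364.8  74.6] [269. 448.]
scene [572.99216824 -74.38850349 173.        ] [357.1 212.6] [291. 218.]
scene [ 589.00783176 -132.21149651  173.        ] [349.  226.5] [267. 259.]
top (613.175, -195.57999999999998, 150) [356.1 181.9] [504. 208.]
```

View pics/g0.png

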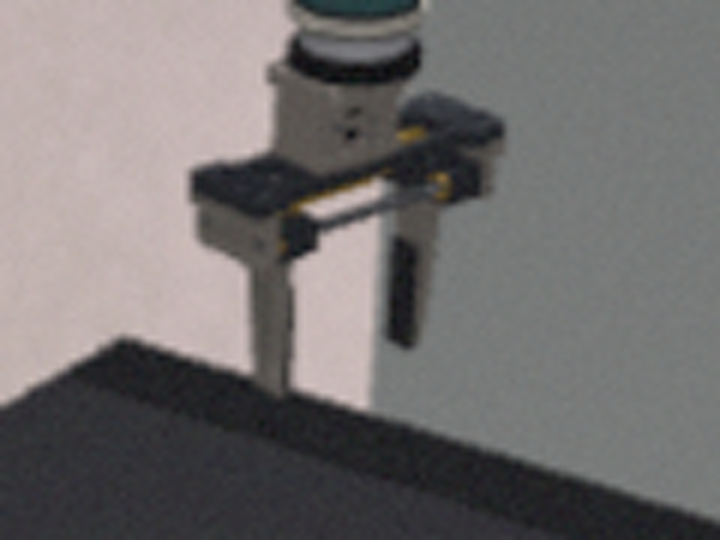

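The images show the fingertips about 30–40 mm above where the TCP reading puts them, with x and y about right. I'll open, lower in small steps and watch the force.

```bash
python3 -m jog '60 -.3 -.1 0 0;60 0 0 0 0;60 0 0 0 0;60 0 0 0 0;60 0 0 -.5 0;60 0 0 -.5 0;60 0 0 -.5 0;60 0 0 -.5 0;60 0 0 0 0'; python3 -m jog '60 0 0 -.4 0;60 0 0 -.2 0;60 0 0 0 0'; python3 - <<'E'
from h import *
shot('scene',(290,190,130,110),5,'pics/s4.png')
E
```

```text
time_s: 6.18
eef_pos: [585.1, -104.8, 39.8]
ee_rot: [-1.406, 1.069, 1.408]
force: [-0.3, -0.1, 0.3]
opening: 55.2
time_s: 6.55
eef_pos: [585.4, -104.8, 34.2]
ee_rot: [-1.407, 1.068, 1.407]
force: [0.2, 0.0, -0.0]
opening: 55.1
```

View pics/s4.png

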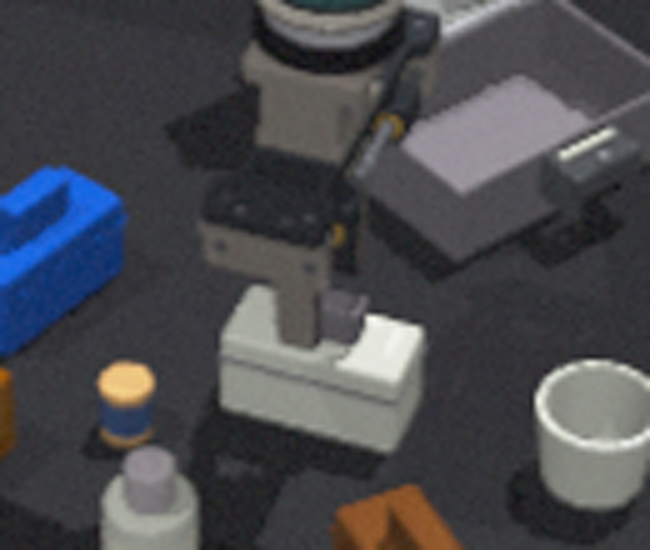

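```bash
python3 - <<'E'
from h import *
for d in(27.6,45):
  X=np.array([585.4+.267*d,-104.8-.964*d,0])
  for z in(34,50,60,70,80): print(d,z,((np.array(proj('scene',[*X[:2],z]))-[290,190])*5).round())
E
```

```text
27.6 34 [296. 390.]
27.6 50 [297. 367.]
27.6 60 [298. 353.]
27.6 70 [298. 339.]
27.6 80 [298. 324.]
45 34 [285. 411.]
45 50 [286. 389.]
45 60 [286. 375.]
45 70 [286. 360.]
45 80 [287. 346.]
```

```bash
python3 -m jog '60 0 0 -.5 0;60 0 0 -.4 0;60 0 0 0 0'; python3 -m jog '60 0 0 -.3 0;60 0 0 0 0';  python3 -m jog '60 0 0 -.2 0;60 0 0 0 0'
```

```text
time_s: 6.98
eef_pos: [585.1, -104.8, 24.9]
ee_rot: [-1.406, 1.068, 1.407]
force: [0.2, -0.1, 0.0]
opening: 55.2
time_s: 7.22
eef_pos: [585.3, -104.8, 22.2]
ee_rot: [-1.407, 1.068, 1.407]
force: [0.2, 0.4, -0.0]
opening: 55.3
time_s: 7.48
eef_pos: [585.4, -104.8, 20.3]
ee_rot: [-1.407, 1.068, 1.407]
force: [0.5, -0.7, -0.1]
opening: 55.1
```

```bash
python3 -m jog '0 0 0 -.2 0;0 0 0 0 0;0 0 0 0 0;0 0 0 0 0;0 0 0 0 0;0 0 0 0 0;0 0 0 0 0;0 0 0 0 0'; python3 -m jog '0 0 0 1 0;0 0 0 1 0;0 0 0 1 0;0 0 0 0 0'
```

```text
time_s: 8.48
eef_pos: [585.3, -104.8, 18.3]
ee_rot: [-1.407, 1.068, 1.407]
force: [-0.1, 0.5, -1.5]
opening: 17.8
time_s: 8.98
eef_pos: [586.4, -105.0, 49.7]
ee_rot: [-1.408, 1.066, 1.405]
force: [-0.9, 0.5, -2.9]
opening: 17.8
```

```bash
python3 - <<'E'
from h import *
shot('scene',(290,190,130,110),5,'pics/s5.png')
E
```

```text
(no output)
```

View pics/s5.png

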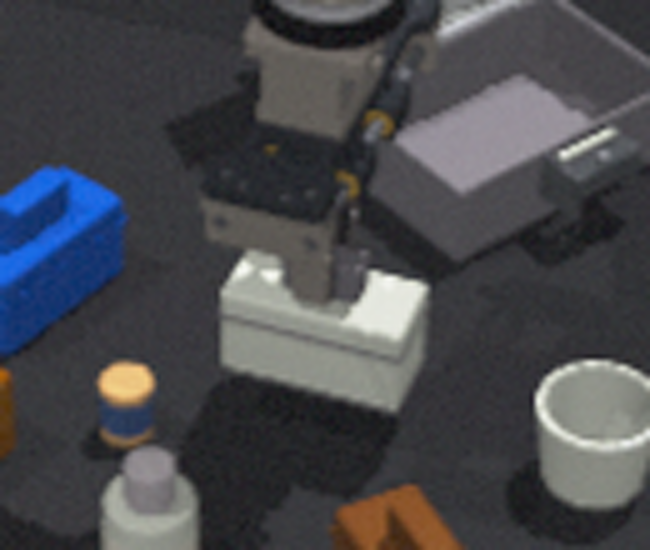

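```bash
python3 -m jog '0 0 0 3 0;0 0 0 4 0;0 0 0 4 0;0 0 1 0 .1;0 0 2 0 .13;0 0 2 0 .13;0 0 2 0 .13;0 0 2 0 .13;0 0 2 0 .13;0 0 2 0 .13;0 0 2 0 .13;0 0 2 0 0;0 0 1 0 0;0 0 0 0 0'; python3 - <<'E'
from h import *
s=get_state();print(s['qpos'].round(3))
M=R.from_rotvec(s['ee_rot']).as_matrix();print(np.arctan2(M[1,2],M[0,2]))
E
```

```text
time_s: 10.78
eef_pos: [585.3, 75.8, 158.2]
ee_rot: [-2.066, 0.3, 2.067]
force: [-0.1, -0.0, -1.3]
opening: 17.6
[-0.434  0.391  0.318  1.789 -0.143  0.984  2.794]
2.853104504912237
```

```bash
python3 -m jog '0 0 2 0 0;0 -.4 2 0 0;0 -.4 2 0 0;0 0 1.8 0 .01;0 0 0 -2 0;0 0 0 -2 0;0 0 0 -2 0;0 0 0 0 0;0 0 0 0 0'; python3 - <<'E'
from h import *
print(get_state()['qpos'].round(3))
shot('scene',(310,130,130,110),6,'pics/s6.png')
E
```

```text
time_s: 11.9
eef_pos: [578.0, 153.7, 99.1]
ee_rot: [-2.073, 0.29, 2.071]
force: [0.5, 0.6, -1.3]
opening: 17.9
[-0.527  0.473  0.275  1.816 -0.162  0.874  2.687]
```

View pics/s6.png

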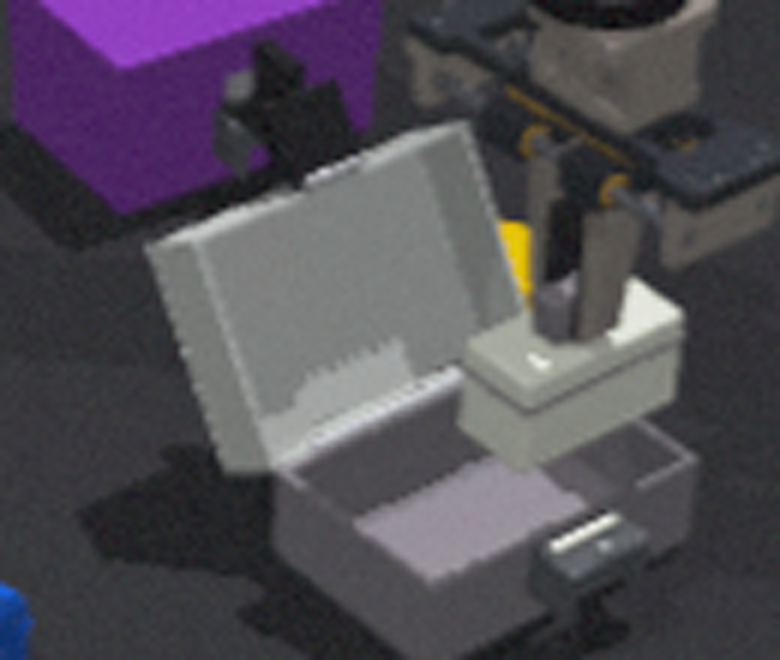

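```bash
python3 - <<'E'
from h import *
C=lambda x,y:(310+x/6,130+y/6)
def L(a,b,z):
    A=plane('scene',*C(*a),z);B=plane('scene',*C(*b),z);d=B-A;print(A[:2].round(1),B[:2].round(1),'len',np.hypot(*d[:2]).round(1),'ang',np.arctan2(d[1],d[0]).round(3))
L((525,469),(679,380),81)
L((524,400),(685,314),135)
L((466,352),(524,400),135)
L((432,582),(697,460),50)
L((275,465),(432,582),50)
s=get_state();print(s['eef_pos'])
E
```

```text
[586.7 107.8] [608.5 211.9] len 106.3 ang 1.365
[593.3  89.4] [617.5 191.9] len 105.3 ang 1.339
[552.1 104.9] [593.3  89.4] len 44.0 ang -0.359
[578.3  44.6] [629.4 199. ] len 162.7 ang 1.251
[469.2  73.6] [578.3  44.6] len 112.9 ang -0.26
[578.24061688 153.57558618  99.39092299]
```

```bash
python3 -m jog '0 0 0 -1.5 0;0 0 0 -1.5 0;0 0 0 0 0'; python3 -m jog '0 0 0 -.7 0;0 0 0 -.7 0;0 0 0 0 0';python3 -m jog '0 0 0 -.7 0;0 0 0 -.7 0;0 0 0 0 0'; python3 - <<'E'
from h import *
shot('top',(195,150,110,130),5,'pics/t4.png')
E
```

```text
time_s: 12.32
eef_pos: [576.0, 152.7, 66.5]
ee_rot: [-2.069, 0.293, 2.076]
force: [-0.1, -0.6, -2.2]
opening: 17.5
time_s: 12.7
eef_pos: [577.0, 153.0, 53.8]
ee_rot: [-2.071, 0.291, 2.073]
force: [-0.4, 0.1, -1.1]
opening: 17.6
time_s: 13.08
eef_pos: [576.9, 153.0, 39.6]
ee_rot: [-2.071, 0.291, 2.074]
force: [0.6, -0.2, -1.1]
opening: 17.9
```

```bash
python3 -m jog '0 0 0 -.7 0;0 0 0 -.7 0;0 0 0 0 0'; python3 -m jog '0 0 0 -.2 0;0 0 0 0 0'; python3 -m jog '25 0 0 0 0;32 0 0 0 0;32 0 0 0 0;32 0 0 0 0;32 0 0 0 0'; python3 -m jog '32 0 0 1 0;32 0 0 2 0;32 0 0 3 0;32 0 0 5 0;32 0 0 5 0;32 0 0 3 0;32 0 -2 0 0;32 0 -4 0 -.1;32 0 -5 0 -.13;32 0 -5 0 -.15;32 0 -5 0 -.15;32 0 -5 0 -.15;32 0 -5 0 -.15;50 0 -5 0 -.15;50 0 -2 0 -.15'; python3 - <<'E'
from h import *
a=shot('top',(190,130,200,150),4,'pics/t5.png');b=shot('scene',(260,140,190,200),3,'pics/s7.png')
i=cv2.imread('pics/t5.png');j=cv2.imread('pics/s7.png');j=cv2.resize(j,None,fx=.99,fy=.99)
c=np.zeros((600,800,3),'u1');h=cv2.resize(i[:,:400],None,fx=.6,fy=.6)
cv2.imwrite('pics/s7.png',np.vstack([np.pad(j,((0,0),(0,0),(0,0)))]))
s=get_state();M=R.from_rotvec(s['ee_rot']).as_matrix();print(np.arctan2(M[1,2],M[0,2]))
E
```

```text
time_s: 13.5
eef_pos: [576.8, 153.0, 25.5]
ee_rot: [-2.071, 0.291, 2.074]
force: [-0.8, 0.2, -1.8]
opening: 17.4
time_s: 13.75
eef_pos: [577.5, 153.1, 24.4]
ee_rot: [-2.072, 0.291, 2.072]
force: [-0.1, 0.1, -2.0]
opening: 17.7
time_s: 14.38
eef_pos: [577.5, 153.1, 24.4]
ee_rot: [-2.072, 0.291, 2.072]
force: [0.7, -0.2, 0.2]
opening: 29.5
time_s: 16.25
eef_pos: [573.6, -233.9, 213.5]
ee_rot: [-1.315, 1.141, 1.317]
force: [0.3, -0.1, 0.4]
opening: 45.5
1.7213011444346802
```

View pics/t5.png

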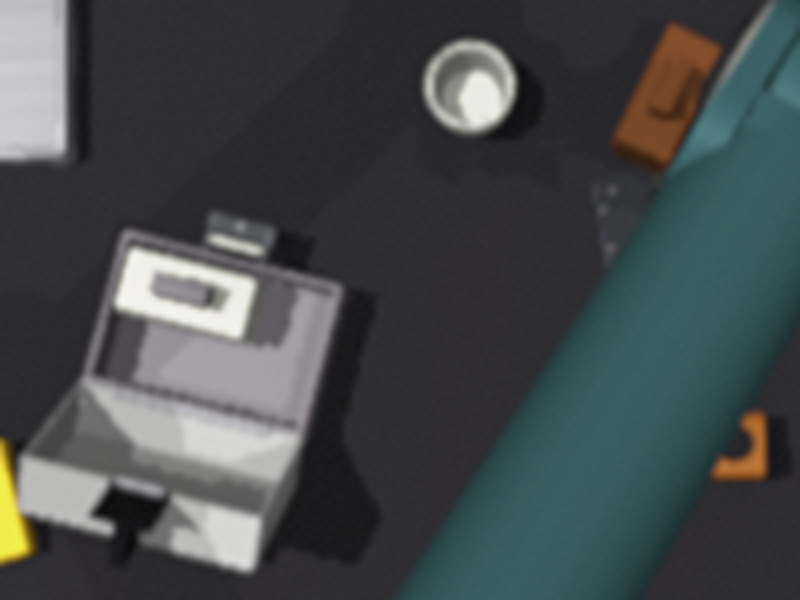

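```bash
cat >> h.py <<'E'
def blobs(n,im,box,f):
    x,y,w,h=box;c=cv2.cvtColor(im[y:y+h,x:x+w],cv2.COLOR_RGB2HSV).astype(int)
    m=f(c).astype('u1');k,l,st,ce=cv2.connectedComponentsWithStats(m)
    return [(st[i].tolist()[4],[int(st[i][0]+x),int(st[i][1]+y),int(st[i][2]),int(st[i][3])],(ce[i]+[x,y]).round(1).tolist()) for i in range(1,k) if st[i][4]>15]
E
python3 - <<'E'
from h import *
old=cv2.imread('pics/scene0.png')[:,:,::-1]
new=read_camera('scene')
box=(295,265,60,60)
for im in(old,new):
    print(blobs('scene',im,box,lambda c:(c[...,2]>110)&(c[...,1]<90)))
    print('amber',blobs('scene',im,(262,250,45,45),lambda c:(c[...,2]>70)&(c[...,1]>150)))
E
```

```text
[(184, [334, 265, 21, 12], [345.1, 269.2]), (501, [310, 279, 20, 32], [319.5, 295.2])]
amber [(184, [279, 250, 27, 11], [290.5, 253.5]), (343, [268, 261, 25, 27], [282.2, 272.2])]
[(501, [310, 279, 20, 32], [319.5, 295.2])]
amber [(184, [279, 250, 27, 11], [290.6, 253.5]), (344, [268, 261, 25, 27], [282.0, 272.3])]
```

```bash
python3 -m jog '60 0.6 -1.5 -3 -.15;60 .6 -1.3 -3 -.14;60 0 0 -4 0;60 0 0 -3 0;60 0 0 0 0;60 0 0 0 0'; python3 - <<'E'
from h import *
s=get_state();M=R.from_rotvec(s['ee_rot']).as_matrix();print(np.arctan2(M[1,2],M[0,2]))
E
```

```text
time_s: 17.15
eef_pos: [589.9, -254.9, 85.4]
ee_rot: [-1.116, 1.266, 1.114]
force: [-0.1, 0.2, 0.3]
opening: 55.0
1.4438470610673977
```

```bash
python3 -m jog '60 0 0 -2 0;60 0 0 -2 0;60 0 0 0 0'; python3 -m jog '60 0 0 -1 0;60 0 0 -1 0;60 0 0 -.6 0;60 0 0 0 0';  python3 -m jog '0 0 0 0 0;0 0 0 0 0;0 0 0 0 0;0 0 0 0 0;0 0 0 0 0;0 0 0 0 0;0 0 0 0 0'
```

```text
time_s: 17.52
eef_pos: [587.9, -254.0, 42.1]
ee_rot: [-1.112, 1.269, 1.118]
force: [-0.1, -0.4, -0.0]
opening: 55.5
time_s: 18.02
eef_pos: [589.1, -254.8, 17.8]
ee_rot: [-1.114, 1.267, 1.115]
force: [-0.7, -0.5, 1.0]
opening: 55.3
time_s: 18.9
eef_pos: [589.6, -255.0, 18.6]
ee_rot: [-1.115, 1.267, 1.114]
force: [-0.6, -0.4, 1.5]
opening: 25.5
```

```bash
python3 -m jog '0 0 0 2 0;0 0 0 4 0;0 0 0 4 0;0 0 2 4 0;0 -.6 4 0 0;0 -.6 4 0 0;0 -.6 4 0 0;0 -.6 4 0 -.05;0 -.6 4 0 -.05;0 -.6 4 0 -.05;0 -.6 4 0 0;0 -.6 4 0 0;0 -.6 4 0 0;0 -.3 4 0 0;0 0 2.5 0 0;0 0 0 0 0;0 0 0 0 0'; python3 - <<'E'
from h import *
s=get_state();M=R.from_rotvec(s['ee_rot']).as_matrix();print(np.arctan2(M[1,2],M[0,2]),s['qpos'].round(2))
E
```

```text
time_s: 21.02
eef_pos: [532.6, 188.8, 158.9]
ee_rot: [-1.002, 1.328, 1.001]
force: [0.3, -0.3, -1.5]
opening: 25.4
1.291662799829777 [-0.94  0.39  0.68  1.87 -0.29  0.98  1.16]
```

```bash
python3 -m jog '0 0 0 -3 0;0 0 0 -3 0;0 0 0 -3 0;0 0 0 0 0'; python3 -m jog '0 0 .1 -1 0;0 0 0 -1 0;0 0 0 0 0';python3 -m jog '0 0 0 -.8 0;0 0 0 -.8 0;0 0 0 0 0'; python3 -m jog '0 0 0 -.6 0;0 0 0 0 0;0 0 0 0 0'
```

```text
time_s: 21.52
eef_pos: [531.2, 187.7, 67.0]
ee_rot: [-1.001, 1.333, 1.001]
force: [-0.0, 0.6, -1.1]
opening: 25.2
time_s: 21.9
eef_pos: [532.1, 191.1, 48.1]
ee_rot: [-1.002, 1.329, 1.002]
force: [0.4, 0.9, -1.0]
opening: 25.3
time_s: 22.28
eef_pos: [531.9, 190.9, 31.6]
ee_rot: [-1.002, 1.329, 1.003]
force: [0.1, -0.2, -1.9]
opening: 25.2
time_s: 22.65
eef_pos: [532.6, 191.1, 26.4]
ee_rot: [-1.002, 1.328, 1.002]
force: [0.1, 0.1, -1.2]
opening: 25.0
```

```bash
python3 -m jog '0 0 0 -.3 0;0 0 0 0 0'; python3 -m jog '35 0 0 0 0;50 0 0 0 0;50 0 0 0 0;50 0 0 0 0;50 0 0 1 0;50 0 0 3 0;50 0 0 4 0;50 0 0 5 0;50 0 0 5 0';python3 -m jog '50 0 -2 0 0;50 -.7 -4 0 0;50 -.7 -4 0 0;50 -.7 -4 0 0;60 -.7 -4 0 .08;60 -.7 -4 0 .08;60 -.7 -4 0 .09;60 -.7 -4 0 0;60 -.7 -4 0 0;60 -.7 -4 0 0;60 -.7 -4 0 0;60 -.7 -2 0 0;60 0 0 -4 0;60 0 0 -4 0;60 0 0 0 0;60 0 0 0 0';python3 - <<'E'
from h import *
s=get_state();M=R.from_rotvec(s['ee_rot']).as_matrix();print(np.arctan2(M[1,2],M[0,2]),s['qpos'].round(2))
new=read_camera('scene')
print('amber',blobs('scene',new,(262,250,45,45),lambda c:(c[...,2]>70)&(c[...,1]>150)))
cv2.imwrite('pics/full8.png',new[:,:,::-1])
E
```

```text
time_s: 22.9
eef_pos: [532.3, 191.1, 23.2]
ee_rot: [-1.002, 1.328, 1.002]
force: [0.2, 0.9, -1.2]
opening: 25.6
time_s: 24.02
eef_pos: [532.3, 190.9, 205.6]
ee_rot: [-1.002, 1.328, 1.002]
force: [0.0, 0.4, 1.0]
opening: 46.1
time_s: 26.02
eef_pos: [455.6, -249.7, 124.3]
ee_rot: [-1.189, 1.223, 1.187]
force: [0.5, 0.1, 0.1]
opening: 54.7
1.5420985399839757 [-0.23  0.39  0.82  2.01 -0.37  0.89  2.33]
amber [(185, [279, 250, 27, 11], [290.6, 253.5]), (345, [268, 261, 25, 27], [282.0, 272.4])]
```

Bottle is unmoved. I'll descend and grip it.

```bash
python3 -m jog '60 -.2 0 -3 0;60 0 0 -3 0;60 0 0 -2 0;60 0 0 0 0;60 0 0 -1 0;60 0 0 -1 0;60 0 0 0 0;60 0 0 -.6 0;60 0 0 0 0';  python3 -m jog '0 0 0 0 0;0 0 0 0 0;0 0 0 0 0;0 0 0 0 0;0 0 0 0 0;0 0 0 0 0;0 0 0 0 0'
```

```text
time_s: 27.2
eef_pos: [453.3, -248.8, 17.1]
ee_rot: [-1.188, 1.222, 1.189]
force: [-1.4, -0.2, 0.5]
opening: 55.0
time_s: 28.08
eef_pos: [453.6, -248.8, 17.5]
ee_rot: [-1.189, 1.222, 1.189]
force: [0.4, 0.5, 2.5]
opening: 25.0
```

```bash
python3 -m jog '0 0 0 2 0;0 0 0 4 0;0 0 0 4 0;0 .2 2 4 0;0 .6 4 0 -.05;0 .6 4 0 -.1;0 .6 4 0 -.1;0 .7 4 0 0;0 .7 4 0 0;0 .7 4 0 0;0 .7 4 0 0;0 .7 3 0 0;0 .2 1.4 0 0;0 0 0 0 0;0 0 0 0 0'; python3 - <<'E'
from h import *
s=get_state();M=R.from_rotvec(s['ee_rot']).as_matrix();print(np.arctan2(M[1,2],M[0,2]),s['qpos'].round(2))
shot('scene',(310,130,130,110),6,'pics/s9.png')
E
```

```text
time_s: 29.95
eef_pos: [510.2, 93.4, 157.6]
ee_rot: [-1.001, 1.329, 1.0]
force: [0.8, -0.5, -2.8]
opening: 25.2
1.290814554322715 [-0.93  0.33  0.84  1.98 -0.3   0.95  1.35]
```

View pics/s9.png

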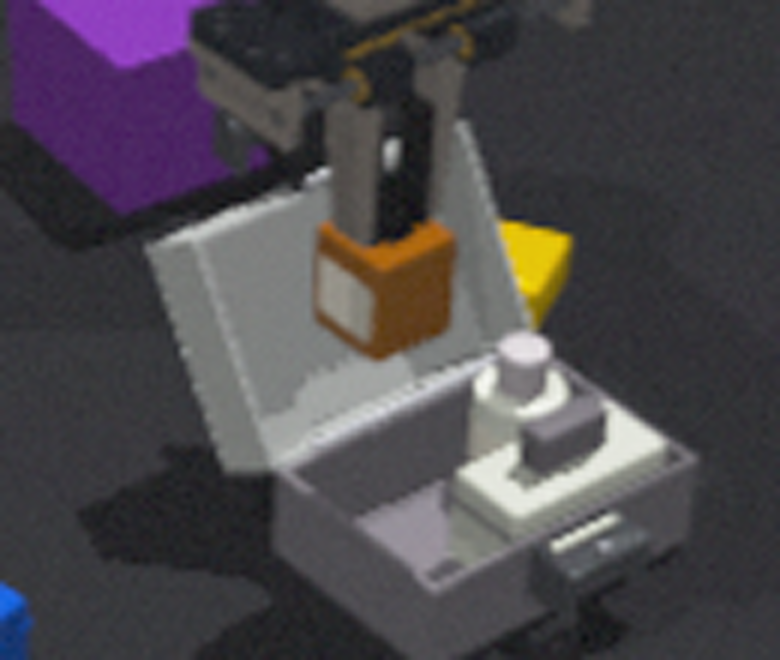

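Jar (525,370) and soapbox (560,470) sit upright, and the bottle (385,290) hangs square over the free place.

```bash
python3 -m jog '0 0 0 -3 0;0 0 0 -3 0;0 0 0 -3 0;0 0 0 0 0'; python3 -m jog '0 0 .1 -1 0;0 0 0 -1 0;0 0 0 0 0';python3 -m jog '0 0 0 -.8 0;0 0 0 -.7 0;0 0 0 0 0'; python3 -m jog '0 0 0 -.6 0;0 0 0 -.2 0;0 0 0 0 0;0 0 0 0 0'
```

```text
time_s: 30.5
eef_pos: [508.8, 93.4, 66.0]
ee_rot: [-1.0, 1.333, 1.002]
force: [-0.9, 0.3, -1.6]
opening: 25.4
time_s: 30.88
eef_pos: [510.2, 96.1, 47.1]
ee_rot: [-1.002, 1.328, 1.002]
force: [0.3, -0.2, -2.0]
opening: 25.4
time_s: 31.25
eef_pos: [510.0, 96.0, 31.8]
ee_rot: [-1.002, 1.329, 1.002]
force: [0.7, 0.6, -1.2]
opening: 25.0
time_s: 31.75
eef_pos: [510.6, 96.1, 24.5]
ee_rot: [-1.002, 1.328, 1.002]
force: [0.7, 0.0, -1.3]
opening: 25.3
```

```bash
python3 -m jog '0 0 0 -.3 0;0 0 0 0 0'; python3 -m jog '35 0 0 0 0;50 0 0 0 0;50 0 0 0 0;50 0 0 0 0;50 0 0 1 0;50 0 0 3 0;50 0 0 4 0;50 0 0 5 0;50 0 0 5 0;0 0 0 4 0;0 0 0 0 0'; python3 - <<'E'
from h import *
T=lambda x,y:(190+x/4,130+y/4)
for p in [(130,300),(205,318),(190,360),(130,347)]:print('purple',plane('top',*p,95)[:2].round())
# pull in the top image: blade top edge / free corners
for p,z in [((118,555),165),((130,490),185),((165,490),185),((22,455),149),((255,570),120)]:print(p,plane('top',*T(*p),z)[:2].round())
c=np.array([546,136.8]);cx=np.array([-.962,.273])
for h in(122,138,142,64):print(h,c+(58+h)*cx)
import numpy as np
for a in np.arange(2.15,.5,-.15):
    q=lambda r,o:(-r*np.cos(a)+o*np.sin(a),50+r*np.sin(a)+o*np.cos(a))
    print(round(a,2),np.round(q(161,40)),np.round(q(118,45)))
E
```

```text
time_s: 32.0
eef_pos: [510.8, 96.3, 21.5]
ee_rot: [-1.002, 1.327, 1.002]
force: [-0.3, 0.2, -0.1]
opening: 25.0
time_s: 33.38
eef_pos: [512.4, 96.3, 244.7]
ee_rot: [-1.001, 1.321, 1.001]
force: [-0.1, 0.2, -0.5]
opening: 27.8
purple [300. 454.]
purple [244. 241.]
purple [128. 284.]
purple [168. 453.]
(118, 555) [382. 183.]
(130, 490) [425. 170.]
(165, 490) [424. 147.]
(22, 455) [452. 252.]
(255, 570) [369.  97.]
122 [372.84 185.94]
138 [357.448 190.308]
142 [353.6 191.4]
64 [428.636 170.106]
2.15 [122. 163.] [102. 124.]
2.0 [103. 180.] [ 90. 139.]
1.85 [ 83. 194.] [ 76. 151.]
1.7 [ 60. 205.] [ 60. 161.]
1.55 [ 37. 212.] [ 43. 169.]
1.4 [ 12. 215.] [ 24. 174.]
1.25 [-13. 215.] [  5. 176.]
1.1 [-37. 212.] [-13. 176.]
0.95 [-61. 204.] [-32. 172.]
0.8 [-83. 193.] [-50. 166.]
0.65 [-104.  179.] [-67. 157.]
```

```bash
python3 -m jog '0 -1.5 1 0 0;0 -2 1.2 0 0;0 -2 1.2 0 0;0 -2 1.2 0 0;0 -2 1.2 0 0;0 -2 1.2 0 0;0 -2 1.2 0 0;0 -2 1.2 0 0;0 0 0 0 0;0 0 0 0 0'; python3 - <<'E'
from h import *
s=get_state();print(s['qpos'].round(2))
E
```

```text
time_s: 34.62
eef_pos: [355.9, 189.5, 241.2]
ee_rot: [-1.002, 1.328, 1.001]
force: [0.2, 0.5, -0.2]
opening: 0.0
[-1.33 -0.1   0.72  2.12  0.08  1.1   0.65]
```

```bash
python3 -m jog '0 0 0 -3 0;0 0 0 -3 0;0 0 0 -3 0;0 0 0 -2 0;0 0 0 0 0;0 0 0 -1.5 0;0 0 0 0 0'; python3 - <<'E'
from h import *
s=get_state();print(s['qpos'].round(2))
shot('scene',(300,90,140,120),5,'pics/s10.png')
E
```

```text
time_s: 35.5
eef_pos: [355.8, 189.6, 116.6]
ee_rot: [-1.002, 1.329, 1.001]
force: [-0.1, 0.0, 0.1]
opening: 0.3
[-1.28  0.14  0.78  2.27 -0.14  0.78  0.89]
```

View pics/s10.png

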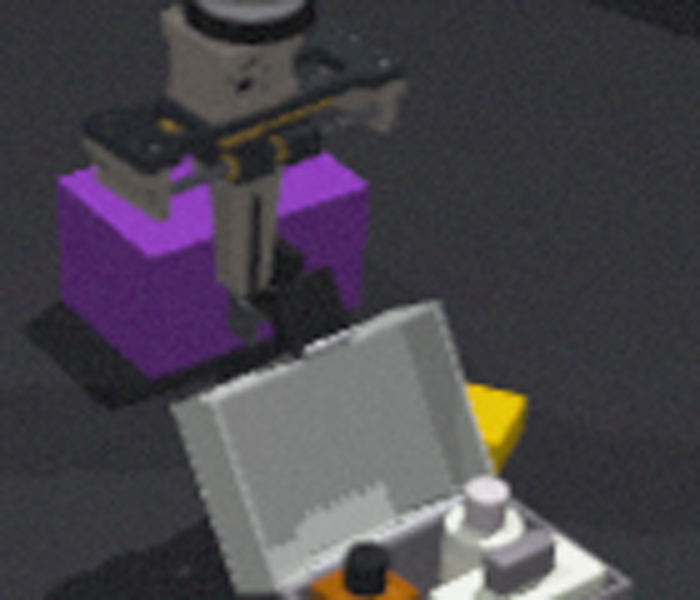

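```bash
python3 - <<'E'
from h import *
b=np.array([300,90])
c=np.array([546,136.8]);cx=np.array([-.962,.273])
for l,X in {'tip0':(355.8,189.6,156),'blade_h122':(*(c+180*cx),163),'h88z185':(*(c+146*cx),185),'h68,z152':(*(c+126*cx),152),'bladetop_near':(*(c+(58+102)*cx),131)}.items():
    print(l,np.round(X),((np.array(proj('scene',X))-b)*5).round())
E
```

```text
tip0 [356. 190. 156.] [240. 282.]
blade_h122 [373. 186. 163.] [260. 284.]
h88z185 [406. 177. 185.] [298. 276.]
h68,z152 [425. 171. 152.] [318. 339.]
bladetop_near [392. 180. 131.] [280. 344.]
```

```bash
python3 -m jog '0 1.15 -.33 0.5 0;0 1.15 -.33 .9 0;0 1.15 -.33 .9 0;0 1.15 -.33 .7 0;0 1.15 -.33 .6 0;0 0 0 0 0' && python3 -m jog '0 1.15 -.33 .4 0;0 1.15 -.33 .4 0;0 1.15 -.33 .3 0;0 1.15 -.33 .1 0;0 0 0 0 0' && python3 -m jog '0 1.15 -.33 0 0;0 1.15 -.33 0 0;0 1.15 -.33 0 0;0 0 0 0 0'
```

```text
time_s: 36.3
eef_pos: [414.8, 173.2, 153.0]
ee_rot: [-1.002, 1.326, 0.999]
force: [0.2, 0.7, 1.3]
opening: 0.7
time_s: 36.92
eef_pos: [460.3, 159.8, 164.4]
ee_rot: [-1.002, 1.328, 1.0]
force: [-0.6, -0.3, 1.2]
opening: 0.2
time_s: 37.42
eef_pos: [494.6, 149.8, 164.3]
ee_rot: [-1.002, 1.328, 1.0]
force: [-0.6, -0.3, -0.1]
opening: 0.1
```

```bash
python3 - <<'E'
from h import *
old=cv2.imread('pics/scene0.png')[:,:,::-1];new=read_camera('scene');cv2.imwrite('pics/full11.png',new[:,:,::-1])
for im in(old,new):
    g=cv2.cvtColor(im[150:245,325:440],cv2.COLOR_RGB2GRAY)[::8,::6]
    print(g)
E
```

```text
[[ 54  52  49  55  66  34  40  35  51  49 110  47  47  49  49  49  47  54
   54  54]
 [ 52  58  56  55  51  27  33 125 127 125 107  50  46  48  50  49  53  54
   53  51]
 [ 26  33  25  48 194 128 127 127 126 127 105 125  51  51  51  57  52  54
   51  54]
 [ 55  53 117 137 127 127 125 126 124 128 126 120 203 111  56  56  57  57
   55  51]
 [ 53  56  62 121 127 128 126 125 126 127 124 117 150  52  54  57  59  57
   55  55]
 [ 55  57  57 122 153 127 127 138 163 126 107 190  89 109  57  56  55  56
   56  55]
 [ 57  56  54  70 121 126 164 159 215  99  78  74  75  78  77  93  60  59
   59  58]
 [ 56  55  43  37 118 164 137  72  78  74  74 121 113  93  76  76  78  56
   58  55]
 [ 44  35  35  31  39  46  76  73 106 145 147 149 149 151 122  77  77  57
   56  59]
 [ 57  38  33  37  38  44  77  77  93 149 150 150  71 102  88  56  34  55
   58  61]
 [ 59  60  60  57  57  57  40  74  76  77  75  77  75  54  25  49  53  56
   57  57]
 [ 57  59  56  55  56  57  57  44  38  77  78  41  30  45  40  58  60  54
   58  62]]
[[ 53  58  54  53  76  28  36  55  47  85  73  55  56  55  55  52  53  53
   56
[... 241 characters left out ...]
  52  46
   57  52]
 [ 51  51  54  52  53 118 118 148 103 135 126 126 107  52  50  47  45  47
   50  48]
 [ 54  57  60  57  84 116 120 126 123 125 124 105 121 101  56  57  48  49
   46  49]
 [ 57  56  56  58 117 122 125 124  77  78  74 127 137 136 128  83  52  59
   49  50]
 [ 55  58  56  59  55 119  83 106  35 107  76 218  81  75 224 218  87  52
   48  47]
 [ 55  58  58  55  60  51  78 103  83  71 103 144 240 137 123  75  78  51
   50  50]
 [ 60  55  54  35  35  41  74  76  81  60 111 141  75 106  87  58  34  54
   52  55]
 [ 58  58  58  34  38  34  36  73  79  74  74  74  75  58  30  54  49  57
   59  60]
 [ 55  55  34  33  31  34  38  34  37  78  77  39  29  39  37  56  57  59
   58  56]]
```

```bash
python3 -m jog '0 1.15 -.33 0 0;0 1.15 -.33 -.3 0;0 1.15 -.33 -.5 0;0 1.15 -.33 -.6 0;0 1.15 -.33 -.6 0;0 0 0 0 0' && python3 -m jog '0 1.15 -.33 -.6 0;0 1.15 -.33 -.6 0;0 0 0 0 0;0 0 0 0 0' && python3 -m jog '0 -.5 .15 3 0;0 -.5 .15 4 0;0 0 0 4 0;0 0 0 4 0;0 0 0 0 0;0 0 0 0 0;0 0 0 0 0;0 0 0 0 0;0 0 0 0 0;0 0 0 0 0;0 0 0 0 0;0 0 0 0 0;0 0 0 0 0;0 0 0 0 0;0 0 0 0 0;0 0 0 0 0'; python3 - <<'E'
from h import *
a=read_camera('scene')[130:260,310:440,::-1];b=read_camera('top')[140:270,190:320,::-1]
cv2.imwrite('pics/c12.png',cv2.resize(np.hstack([a,b]),None,fx=3,fy=3,interpolation=2))
E
```

```text
time_s: 38.22
eef_pos: [551.4, 133.1, 143.6]
ee_rot: [-1.002, 1.33, 1.001]
force: [0.3, 0.0, -0.1]
opening: 0.2
time_s: 38.72
eef_pos: [573.9, 127.3, 132.3]
ee_rot: [-1.002, 1.328, 1.002]
force: [-0.4, -0.2, -0.3]
opening: 0.1
time_s: 40.72
eef_pos: [564.0, 130.4, 282.4]
ee_rot: [-1.002, 1.328, 1.002]
force: [-0.6, 1.1, -0.3]
opening: 0.5
```

View pics/c12.png

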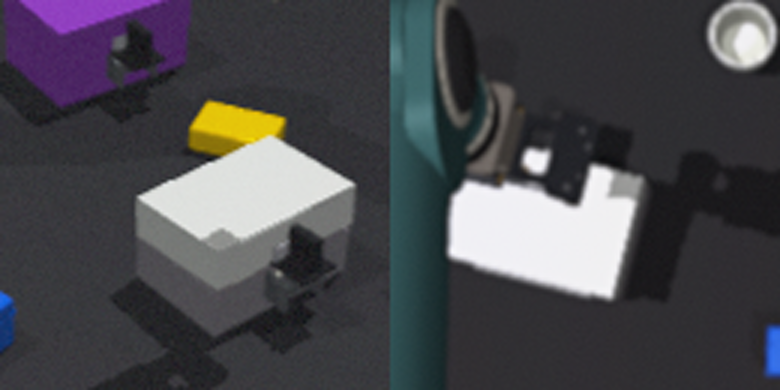

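```bash
python3 -m jog '0 1.5 -.4 0 0;0 1.5 -.4 -2 0;0 1.7 -.4 -3 0;0 1.7 -.5 -3 0;0 0 0 -4 0;0 0 0 -4 0;0 0 0 0 0;0 0 0 0 0'; python3 - <<'E'
from h import *
print(proj('scene',(627.8,113.6,99)),proj('scene',(627.8,113.6,90)),'seen 411.7 208.7'); print(get_state()['force'])
print(plane('scene',411.7,208.7,99))
E
```

```text
time_s: 41.82
eef_pos: [629.5, 112.9, 123.7]
ee_rot: [-1.003, 1.327, 1.0]
force: [0.1, 0.0, 0.4]
opening: 0.2
(np.float64(411.7418868443014), np.float64(207.45053096488138)) (np.float64(411.4665569937625), np.float64(210.02633213365175)) seen 411.7 208.7
[0.12188713 0.0357942  0.39542041]
[630.63625383 108.68434435  99.        ]
```

```bash
python3 -m jog '0 0 0 -3 0;0 0 0 -2 0;0 0 0 0 0'|sed -n '2p;4p'; python3 -m jog '0 0 0 -.5 0;0 0 0 -.3 0;0 0 0 0 0'|sed -n '2p;4p'; python3 -m jog '0 0 0 -.4 0;0 0 0 -.2 0;0 0 0 0 0'|sed -n '2p;4p'
```

```text
eef_pos: [627.5, 113.5, 72.0]
force: [0.3, -0.2, 0.1]
eef_pos: [628.1, 113.5, 64.6]
force: [-0.3, 0.6, -0.2]
eef_pos: [629.5, 113.3, 59.3]
force: [1.7, -0.1, 3.5]
```

```bash
for i in 1 2 3; do python3 -m jog '0 0 0 -.1 0;0 0 0 -.1 0;0 0 0 0 0'|sed -n '2p;4p'; done
```

```text
eef_pos: [626.9, 113.6, 55.6]
force: [-0.9, 0.6, -0.9]
eef_pos: [627.8, 113.5, 54.2]
force: [-0.2, 0.8, -0.6]
eef_pos: [628.0, 113.4, 52.4]
force: [-0.5, 0.2, -0.1]
```

```bash
for i in 1 2 3; do python3 -m jog '0 0 0 -.1 0;0 0 0 -.1 0;0 0 0 0 0'|sed -n '2p;4p'; done
```

```text
eef_pos: [628.2, 113.5, 52.0]
force: [-3.6, 0.5, 12.0]
eef_pos: [628.4, 113.5, 51.7]
force: [-8.1, 0.3, 21.5]
eef_pos: [628.6, 113.6, 51.4]
force: [-11.8, -0.0, 33.5]
```

```bash
python3 -m jog '0 0 0 1 0;0 0 0 3 0;40 0 0 0 0;40 0 0 0 0;40 0 0 0 0;40 0 0 0 0;40 0 0 -2 0;40 0 0 0 0'|sed -n '2p;4,5p';python3 -m jog '40 0 0 -1 0;40 0 0 -1 0;40 0 0 -1 0;40 0 0 -.8 0;40 0 0 0 0;40 0 0 0 0'|sed -n '2p;4,5p'; python3 -m jog '0 0 0 0 0;0 0 0 0 0;0 0 0 0 0;0 0 0 0 0;0 0 0 0 0;0 0 0 0 0;0 0 0 0 0'|sed -n '2p;4,5p'
```

```text
eef_pos: [626.1, 113.3, 63.9]
force: [0.1, 0.4, 0.6]
opening: 36.8
eef_pos: [628.2, 113.4, 28.6]
force: [-1.0, 0.2, -0.3]
opening: 36.7
eef_pos: [628.1, 113.4, 28.6]
force: [-1.3, -0.6, 2.7]
opening: 11.9
```

```bash
for i in 1 2 3 4; do python3 -m jog '0 0 0 .2 0;0 0 0 0 0;0 0 0 0 0'|sed -n '2p;4p'; done
```

```text
eef_pos: [628.0, 113.4, 30.2]
force: [1.1, -0.0, -1.1]
eef_pos: [627.9, 113.4, 32.3]
force: [0.8, -0.8, -2.0]
eef_pos: [627.9, 113.4, 34.3]
force: [1.0, -1.7, -3.3]
eef_pos: [627.9, 113.4, 36.3]
force: [0.7, -0.4, -4.9]
```

The force rose along the spring to 4.9 N at 7.7 mm without giving, so the catch holds. I'll lower, release and retreat.

```bash
python3 -m jog '0 0 0 -.4 0;0 0 0 -.4 0;0 0 0 0 0;25 0 0 0 0;40 0 0 0 0;40 0 0 0 0;40 0 0 0 0;40 0 0 0 0;40 0 0 1 0;40 0 0 3 0;40 0 0 4 0;40 0 0 5 0;40 0 0 5 0;40 0 3 5 0'|sed -n '2p;4,5p'; python3 -m jog '40 0 4 0 0;40 0 4 0 0;40 0 4 0 0;40 0 4 0 0;40 0 4 0 0;40 0 4 0 0;40 0 0 0 0;40 0 0 0 0;40 0 0 0 0;40 0 0 0 0;40 0 0 0 0;40 0 0 0 0;40 0 0 0 0'|sed -n '1,2p'; python3 - <<'E'
from h import *
f=read_camera('scene');t=read_camera('top');cv2.imwrite('pics/fs.png',f[:,:,::-1]);cv2.imwrite('pics/ft.png',t[:,:,::-1])
b=f[130:330,260:450,::-1];a=t[130:330,190:410,::-1]
cv2.imwrite('pics/c13.png',cv2.resize(np.hstack([b,a]),None,fx=1.95,fy=1.95,interpolation=2))
old=cv2.imread('pics/scene0.png')[:,:,::-1]
for n,bx,fn in [('yellow/sponge',(385,155,40,40),lambda c:(c[...,0]>20)&(c[...,0]<35)&(c[...,1]>150)&(c[...,2]>100)),('scoop',(392,258,36,36),lambda c:(c[...,2]>120)&(c[...,1]<60)),('brown',(350,282,50,55),lambda c:(c[...,1]>130)&(c[...,2]>60)),('blue',(270,220,50,40),lambda c:(c[...,0]>100)&(c[...,1]>150)&(c[...,2]>80)),('reel',(305,258,20,24),lambda c:(c[...,2]>120)&(c[...,1]>60)),('tin etc',(120,270,175,110),lambda c:(c[...,2]>120))]:
    print(n,[blobs('scene',im,bx,fn) for im in(old,f)])
E
```

```text
eef_pos: [628.2, 140.4, 261.4]
force: [1.0, 0.8, -0.6]
opening: 36.7
time_s: 52.7
eef_pos: [628.0, 383.4, 258.4]
yellow/sponge [[(114, [394, 167, 11, 17], [399.1, 173.2])], [(227, [385, 165, 20, 17], [392.8, 172.1])]]
scoop [[(584, [397, 262, 26, 29], [409.1, 275.3])], [(587, [397, 262, 26, 29], [409.1, 275.3])]]
brown [[(1027, [357, 287, 35, 45], [373.5, 309.0])], [(1019, [356, 287, 36, 45], [373.6, 309.0])]]
blue [[(908, [278, 223, 37, 37], [296.2, 241.1])], [(916, [278, 223, 38, 37], [296.2, 240.9])]]
reel [[(81, [309, 262, 12, 9], [314.7, 266.1])], [(80, [309, 262, 12, 9], [314.7, 266.1])]]
tin etc [[(36, [273, 270, 13, 5], [279.5, 271.2]), (93, [269, 272, 11, 13], [274.1, 277.8]), (2350, [123, 274, 47, 83], [145.4, 312.7]), (330, [175, 325, 27, 21], [189.1, 336.3]), (951, [254, 326, 31, 48], [268.0, 344.9]), (524, [175, 341, 32, 30], [192.2, 358.8]), (83, [206, 372, 19, 8], [214.6, 376.8])], [(2348, [123, 274, 47, 83], [145.5, 312.8]), (338, [175, 325, 27, 21], [189.2, 336.4]), (965, [254, 326, 31, 48], [267.9, 345.1]), (523, [175, 341, 32, 30], [192.2, 358.8]), (83, [206, 372, 19, 8], [214.6, 376.8])]]
```

View pics/c13.png

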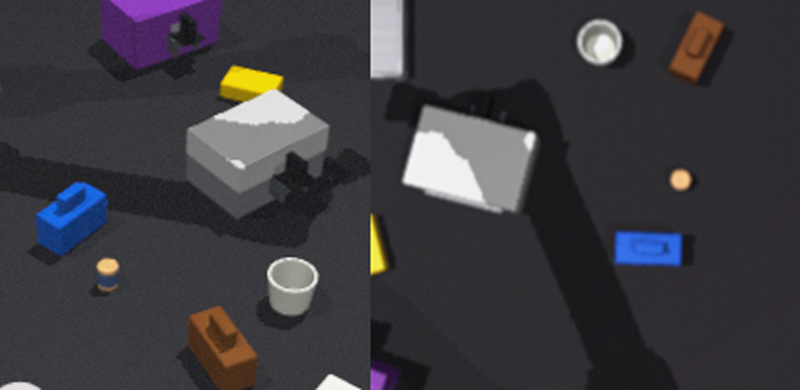

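The lid is shut at (258,150), all the bystanders are where they were, and no packable item remains on the counter.

```bash
python3 -c "from bench import job_done;print(job_done())"
```

```text
the job is handed in; nothing more can be done
None
```

I packed the soap box, one white jar and one amber bottle upright in the grey case; those were the only three packable items in view. I then shut the lid, pressed it until it snapped, checked it with a tug, and handed the job in at about 53 s.

- **Press:** my steps saw only 3.5 N before the lid gave. The fingertips then went about 7 mm lower to a solid stop, where I pressed up to about 33 N.
- **Tug:** gripping the pull, the upward force rose along its spring to about 4.9 N at 7.7 mm of lift. The lid did not give, so one press was enough.
- **Last pictures:** the lid is shut. The scoop, reel, the blue and brown look-alikes and the things at the left measured at the same pixels as at the start. The lid hid part of the sponge at first, but the edge I could compare matched. I did not measure the purple case.
- **Disagreement:** the TCP height reading was about 38–40 mm below where the cameras and contacts put the fingertips. My first close on the soap box therefore missed above it without touching; I corrected for this in every later move.

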